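# Pop the battery hatch of the bench dust extractor

## Robot

A 6-joint arm with a two-finger parallel gripper is mounted at the origin on the work surface. World frame = base frame: x ahead of the robot, y to its left, z up, the work surface at z = 0. Lengths are in m, angles in rad, forces in N, time in s.
With the tool pointing down it reaches from about 0.35 to 0.775 m from the base axis. Payload 5.5 kg.
Tool frame: the origin (TCP) lies at the very end of the fingers, on their centre line; the grasp point (between the pads) lies 19 mm behind it; z points along the fingers, y is the line along which they close (so a half turn about z gives the same grasp; the last joint's range is limited). The gripper opens to 85 mm and grips with 20 to 120 N. Pads are 22 mm wide; open, the fingers measure 114 mm over their backs; the gripper's body (76 mm by 85 mm) begins 54 mm behind the grasp point. The pads swing forward as they close: fully open they stand 13 mm farther back than shut.
Start: joints at [-1.31, 0.313, 0.046, 1.304, 0, 1.431], TCP at [0.224, -0.529, 0.231] pointing down, gripper open.
Joint ranges: [-2.76, 2.76], [-0.86, 1.69], [-1.03, 1.26], [-2.2, 2.34], [-1.47, 1.5], [-3.14, 3.14]. Speed limits (rad/s): [2.57, 2.57, 3.14, 3.14, 3.14, 3.14].

## Interface

Orientations are given as a unit quaternion [w, x, y, z].
In Python, from workcell import env, cams, ticket, spotter gives the robot as it stands.
- The arm moves only by the tool jog_arm, never from a script. Its argument "increments" is a list that holds one entry, the list of rows, each a list of 7 numbers: the shift along the tool's x, y, z in units of 0.25 m (1.0 is 0.25 m), then the turn, a rotation vector about the tool's x, y, z in units of 180 degrees (1.0 is 180 degrees), then the closure in counts, from 0 (fully open) to 255 (shut). A call has 1 to 20 rows; each row shifts and turns the commanded pose from where the row before left it, along the tool's axes as they then stand; what a row does not reach is not made up. A row lasts 1/10 s, in which the tool goes at most 50 mm and 8.59 degrees, less where a joint would pass 70% of its speed; a pose out of reach is approached as far as the arm can. A call with a number of a shift or a turn outside -1 to 1 is refused whole. A call with a gripper value outside its range is refused whole. The fingers move at their own pace and stop on an object; "force" is the grip in N (left out, the last holds). Time passes only in rows, so rows that do not move let the fingers close. It gives the time, the measured TCP pose, the force, the opening and the grip force at its end, in the units of the state.
- env.get_state(): the state, without advancing time (a new reading comes with each control period).
- cams.read_camera(name): name is "side" or "top"; returns a dict with "pixels" (384x512x3 uint8, red, green, blue), "fx", "fy", "cx", "cy" (pixels), "xyz" and "attitude" of the camera in the world. Camera axes: x right, y down, z forward; pixel columns grow to the right and rows downward; lengths in m; the calibration is good to about 2 mm. A picture is of the moment at which its call begins. There is no depth.
- ticket.hand_in(): hands the job in; it is judged then, once.
Trained networks look in the newest picture that a camera, given by its name, has taken for a name from the list of things; names that differ only in an ending like _2 or _b are one class to them, and where a whole thing is asked for, a point or a joint stands for the part that bears it (a point fixed in the world has none). Each returns a list of dicts, best first, with "conf" (0 to 1); they miss things now and then, are a little off and sometimes report something else, mostly with a low value. They report only what shows in the picture. A call takes as long as a camera call.
- spotter.find_in(target, camera): "uv" ([column, row] in pixels, amid what is visible of it).
- spotter.cut_out(target, camera): "region" (384x512 bool, what is visible of it) and "uv" ([column, row] in pixels, amid what is visible of it).
- spotter.landmark_of(target, camera): "uv" ([column, row] in pixels: a listed point, or the origin of a listed thing).
The state is a dict: "clock": time; "joint_pos": joint angles; "qvel": joint speeds; "tau": joint torques, N m; "tcp_pos": TCP position; "orientation": TCP orientation; "wrist_force": force on the tool from outside, world axes, zero at the start; "ft_torque": the same for the moment, N m; "finger_gap": finger opening in m; "grip_force": force on a finger pad.
Only numpy, scipy, OpenCV 4.12 (cv2) and the standard library are available. Lean on these libraries where they do the work, as an engineer would, in place of code of your own. Each camera call takes 0.05 s, during which the arm holds its last target. There are 200 camera calls.

## Task

Open the battery hatch (the smaller, square one) on top of the dust extractor so that its battery can be changed: press the hatch's ribbed pad down once with the fingertips until the push-push latch lets go, then draw back, let the hatch pop up and check for a second or two that it stays open untouched. Do not push the opened hatch down again, do not press the larger filter hatch, and leave the wooden block, the glue bottle and the wooden ring where they are; nothing is to be picked up.

Things in the scene. Friction and masses are not known exactly. Their poses are not given: they have to be found in the camera images.
- extractor: Dust extractor fixed to the bench: grey plastic box 190 mm (its x) by 280 mm (its y), deck 120 mm up; faces any way. Origin: centre of its underside. In its own frame: square battery hatch on the +y half, larger filter hatch on the -y half, 52 mm round hose port 45 mm out of the -y end, louvres on the -x face. Both hatches hinge along their +x edge (steel knuckles), rise at the -x edge.
- battery_pad (a point): Where to press: centre of the top of the ribbed black pad (24 x 34 x 2 mm) on the battery hatch, 68 mm from the hinge line, 20 mm from the free edge. The hatch is a grey plate 86 x 86 mm, 12 mm thick, standing 10 mm proud of the deck when shut; this point is then 132 mm above the bench. Moves with the hatch; axes as the extractor's when shut, z out of the hatch.
- battery_hatch (a joint): Hatch angle, rad: 0 to 0.01 shut and latched, negative pressed in, 0.5 popped open on its stop (pad 30 mm higher). A press of 5 mm (-0.074) or more at the pad releases it: it follows the finger up, rising in under 1 s. Less leaves it latched; hard stop at 8 mm (-0.118). Spring: 3 to 4 N at the pad; much more means the stop. Pushed all the way down once open, it latches shut again.
- battery_latch (a joint): Sideways place of the small steel latch pin under the battery hatch, m along the extractor's y: 0 latched, about +0.007 to +0.009 when just released, near 0 with the hatch open. It goes below -0.006 only when the opened hatch is pushed down shut again.
- filter_pad (a point): Centre of the top of the like pad on the filter hatch, which must be left alone: grey plate 136 x 116 mm, pad 116 mm from its hinge line, also 132 mm above the bench.
- filter_hatch (a joint): Angle of the filter hatch, rad: 0 shut and latched, negative when pressed in, 0.5 popped open. Must stay shut.
- block_mid (a point): Centre of the loose wooden block, a 34 mm cube lying on the extractor's deck behind the battery hatch's hinge. Bystander.
- glue_mid (a point): Point 65 mm up on the axis of the loose glue bottle, 52 mm in diameter and about 130 mm high, upright on the bench beside the extractor. Bystander.
- hoop_mid (a point): Centre of the loose plywood ring, 84 mm across, 18 mm high, flat on the bench beside the extractor. Bystander.

How it is judged:
On the way, in this order (a step that is already met when the one before it is completed fails the run):
1. the fingers press the battery hatch in (below -0.05 rad) (value of joint battery_hatch below -0.05 rad and contact force between the fingers and extractor above 0.3 N), for 0.05 s.
2. the battery hatch stands popped open (above 0.42 rad) for a second, untouched by the robot (value of joint battery_hatch above 0.42 rad and contact force between each of the arm, the fingers and extractor below 0.1 N), for 1 s.
At the end, for the whole second after the job is handed in: The battery hatch stands open (above 0.42 of its 0.5 rad) and still, the filter hatch is shut (within -0.02 to 0.04 rad), and block, bottle and ring are within 15 mm of where they began (value of joint battery_hatch above 0.42 rad and velocity of joint battery_hatch between -0.1 and 0.1 rad/s and value of joint filter_hatch between -0.02 and 0.04 rad and distance of each of block_mid, glue_mid, hoop_mid from where it was at the start of the episode below 0.015 m); the robot touches nothing.
It fails at once if the opened battery hatch is pushed down shut again (pressed a second time) (value of joint battery_latch below -0.006 m).
It fails at once if the filter hatch is pressed in or popped open (value of joint filter_hatch below -0.03 rad or value of joint filter_hatch above 0.06 rad).
It fails at once if the block, the glue bottle or the ring is pushed, knocked over or lifted (moved over 15 mm) (distance of any of block_mid, glue_mid, hoop_mid from where it was at the start of the episode above 0.015 m).
It also fails if it takes over 34 s, if anything falls off the work surface, if the arm or the gripper's body presses on something with over 40 N, if the wrist force passes 120 N, or if a joint passes its speed limit or range.

## Working session

There is one attempt and no reset: what is moved stays moved. The work goes in short steps, Python scripts to look and compute and a tool call to move; the robot and the scene stay as the last step left them, time stands still between calls to the robot, and variables do not carry over. Pictures are saved under pics/ and viewed, at most 10 in all, crops included, and the job is handed in when it is done.

Besides the shell and the picture viewer there is one more tool, called after "Request:" as name(argument=value, ...), one argument or row to a line, values as JSON. jog_arm: Moves the arm, as the interface text tells. Shifts and turns lie within -1 to 1; 1 stands for 0.25 m of shift or 180 degrees of turn. Its arguments: {"type":"object","properties":{"increments":{"type":"array"},"force":{"type":"number"}},"required":["increments"]}

```bash
mkdir -p pics
python3 - <<'E'
from workcell import env,cams,spotter
import cv2,numpy as np
s=env.get_state();print(s)
ims=[]
for c in("side","top"):
    r=cams.read_camera(c);print(c,{k:r[k] for k in r if k!='pixels'})
    for n in("battery_pad","filter_pad","extractor","block_mid","glue_mid","hoop_mid"):
        print(n,[(np.round(d['uv'],1),round(d['conf'],2)) for d in spotter.landmark_of(n,c)[:3]])
    ims.append(r['pixels'])
    cv2.imwrite(f"pics/{c}.png",r['pixels'][:,:,::-1])
E
```

```text
{'clock': 0.0, 'joint_pos': array([-1.30957802e+00,  3.13998568e-01,  4.49711482e-02,  1.30360877e+00,
        1.53221904e-05,  1.43117736e+00]), 'qvel': array([-5.92214347e-04, -1.62261568e-03, -9.50841457e-04, -3.40704015e-05,
        4.36374523e-04, -2.11147275e-04]), 'tau': array([-1.12217763e-04, -4.80634582e+01,  2.98529881e+01,  1.95770472e-02,
       -7.22365758e-05, -6.11744639e-06]), 'tcp_pos': array([ 0.22420916, -0.52892321,  0.23040672]), 'orientation': array([-9.18696758e-04,  9.79982909e-01,  1.99079512e-01, -4.82501163e-05]), 'wrist_force': array([ 0.3965582 ,  0.45323221, -0.38803866]), 'ft_torque': array([-0.01542193,  0.04042385,  0.01672308]), 'grip_force': 0.0, 'finger_gap': 0.08562437549529271}
side {'fx': 437.2237056994018, 'fy': 437.2237056994018, 'cx': 254.8412425172879, 'cy': 193.3845880669918, 'xyz': array([ 0.52751169, -0.71314441,  0.80115297]), 'attitude': array([-3.96256907e-01,  9.18134482e-01,  3.01155885e-03,  6.83524283e-04])}
battery_pad [(array([228.7, 176.9]), 0.7)]
filter_pad [(array([260. , 210.4]), 0.79)]
extractor [(array([258.4, 224.8]), 0.96)]
block_mid [(array([266.5, 163.3]), 0.8)]
glue_mid [(array([209.6, 170. ]), 0.53)]
hoop_mid [(array([199.9, 252.8]), 0.83)]
top {'fx': 408.9739037883422, 'fy': 408.9739037883422, 'cx': 251.88562464209713, 'cy': 198.74439377075998, 'xyz': array([0.44184826, 0.033781  , 0.90387094]), 'attitude': array([ 0.03558565, -0.70118392,  0.71059139, -0.04620217])}
battery_pad [(array([232.6, 233.8]), 0.72)]
filter_pad [(array([293.3, 194.1]), 0.58)]
extractor [(array([254.3, 200.9]), 0.85)]
block_mid [(array([206.4, 183.7]), 0.71), (array([253.9, 202.3]), 0.2)]
glue_mid [(array([182.6, 265.7]), 0.8)]
hoop_mid [(array([297.3, 267.6]), 0.96)]
```

View pics/top.png

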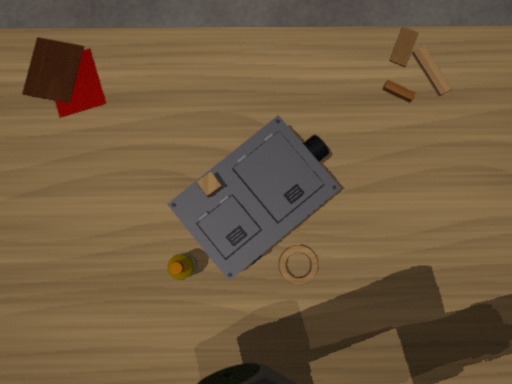

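View pics/side.png

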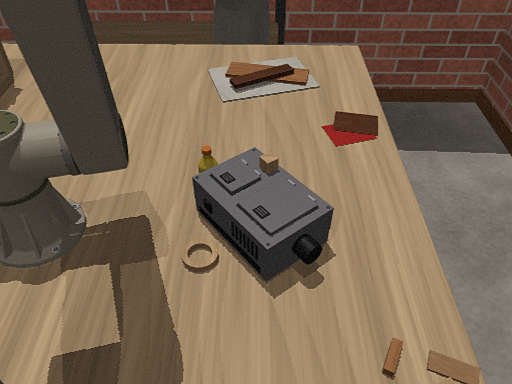

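```bash
cat > h.py <<'E'
import numpy as np
from scipy.spatial.transform import Rotation as R
def rot(q): return R.from_quat(np.r_[q[1:],q[0]])
def ray(r,uv):
    d=np.array([(uv[0]-r['cx'])/r['fx'],(uv[1]-r['cy'])/r['fy'],1]);return rot(r['attitude']).apply(d)
def atz(r,uv,z):
    d=ray(r,uv);return r['xyz']+d*(z-r['xyz'][2])/d[2]
E
python3 - <<'E'
from h import *
from workcell import cams
H=dict(battery_pad=.132,filter_pad=.132,extractor=0,block_mid=.137,glue_mid=.065,hoop_mid=.009)
P={"side":[(228.7,176.9),(260,210.4),(258.4,224.8),(266.5,163.3),(209.6,170),(199.9,252.8)],"top":[(232.6,233.8),(293.3,194.1),(254.3,200.9),(206.4,183.7),(182.6,265.7),(297.3,267.6)]}
for c in P:
    r=cams.read_camera(c)
    for (n,z),uv in zip(H.items(),P[c]): print(c,n,np.round(atz(r,uv,z),4))
E
```

```text
side battery_pad [0.4654 0.052  0.132 ]
side filter_pad [ 0.5377 -0.0564  0.132 ]
side extractor [0.5356 0.0231 0.    ]
side block_mid [0.5537 0.0964 0.137 ]
side glue_mid [0.4082 0.1553 0.065 ]
side hoop_mid [ 0.4004 -0.0738  0.009 ]
top battery_pad [0.4656 0.0587 0.132 ]
top filter_pad [ 0.5394 -0.0575  0.132 ]
top extractor [0.5419 0.0141 0.    ]
top block_mid [0.5607 0.1073 0.137 ]
top glue_mid [0.4048 0.1625 0.065 ]
top hoop_mid [ 0.3946 -0.0766  0.009 ]
```

The top view shows the small hatch nearest the glue bottle, with its pad at about (236,236). The filter pad is at (294,194), the block at (209,183), the bottle at (180,266) and the ring at (299,264). The side view agrees, with the battery pad at about (228,177). I'll refine the pad position from crops.

Run:
```python
import cv2,numpy as np
t=cv2.imread('pics/top.png')[190:280,165:285];s=cv2.imread('pics/side.png')[145:225,185:305]
f=lambda a:cv2.resize(a,None,fx=5,fy=5,interpolation=cv2.INTER_CUBIC)[:300*2]
a=f(t);b=f(s)
cv2.imwrite('pics/tc.png',cv2.convertScaleAbs(a,alpha=2));cv2.imwrite('pics/sc.png',cv2.convertScaleAbs(b,alpha=2))
```

```text
(no output)
```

View pics/tc.png

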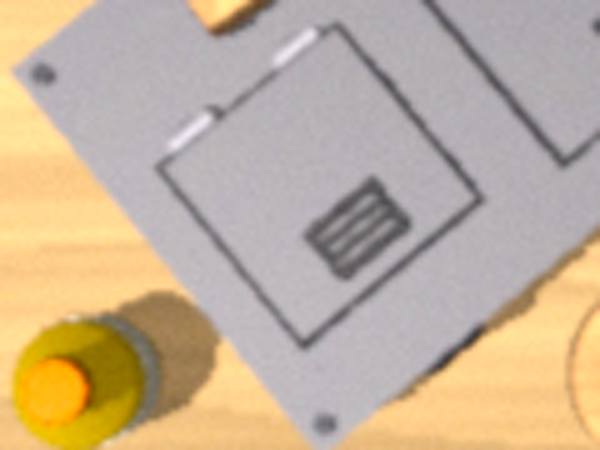

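View pics/sc.png

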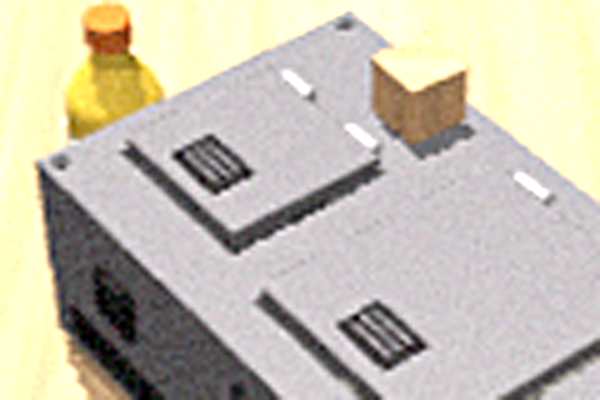

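In the crops the pad centre is at top (236.2, 235.4) and side (227.2, 177.2). The pad's long side runs parallel to the hinge.

Run:
```python
from h import *
from workcell import cams,env
T=cams.read_camera("top");S=cams.read_camera("side")
a=atz(T,(236.2,235.4),.132);b=atz(S,(227.2,177.2),.132);print(a,b)
c=lambda u,v:atz(T,(165+u/5-.4,190+v/5-.4),.13)
h=c(336,25)-c(160,165);f=c(482,199)-c(305,346)
print([np.degrees(np.arctan2(-v[1],-v[0])) for v in (h,f)])
s=env.get_state();Rt=rot(s['orientation']);p=(a+b)/2;p[2]=.2
print(s['clock'],Rt.as_matrix().round(3),Rt.inv().apply(p-s['tcp_pos'])/.25)
```

```text
[0.46251763 0.05200031 0.132     ] [0.46196722 0.05087025 0.132     ]
[np.float64(128.11763011368464), np.float64(128.79200121373054)]
0.9 [[ 0.921  0.39   0.   ]
 [ 0.39  -0.921 -0.   ]
 [-0.     0.    -1.   ]] [ 1.78275723 -1.76819695  0.12515814]
```

Request:
jog_arm(
  increments=[
    [[0.05,-0.05,0,0,0,0,255],[0.1,-0.1,0,0,0,0,255],[0.12,-0.12,0,0,0,0,255],[0.12,-0.12,0,0,0,0,255],[0.12,-0.12,0,0,0,0,255],[0.12,-0.12,0,0,0,0,255],[0.12,-0.12,0,0,0,0,255],[0.12,-0.12,0,0,0,0,255],[0.12,-0.12,0,0,0,0,255],[0.12,-0.12,0,0,0,0,255],[0.12,-0.12,0,0,0,0,255],[0.12,-0.12,0,0,0,0,255],[0.12,-0.12,0,0,0,0,255],[0.12,-0.12,0,0,0,0,255],[0.1,-0.1,0,0,0,0,255],[0.05,-0.05,0,0,0,0,255],[0,0,0,0,0,-0.043,255],[0,0,0,0,0,-0.043,255],[0,0,0,0,0,0,255],[0,0,0,0,0,0,255]],
  ],
)

```text
clock: 2.9
tcp_pos: [0.4551, 0.0407, 0.2313]
orientation: [0.0, 0.945, 0.328, 0.0]
wrist_force: [-0.2, -0.7, 0.2]
finger_gap: 0.0002
grip_force: 0.0
```

Run:
```python
from h import *
from workcell import env
s=env.get_state();Rt=rot(s['orientation']);p=np.array([.462,.0515,.140])
print(s,Rt.inv().apply(p-s['tcp_pos'])/.25)
```

```text
{'clock': 2.9, 'joint_pos': array([-8.66339309e-02,  8.48968813e-02, -2.39443209e-01,  1.24631329e+00,
       -9.90021927e-05,  2.38720000e+00]), 'qvel': array([-0.00561985, -0.00271224, -0.00040203, -0.00115661, -0.00029957,
       -0.00554224]), 'tau': array([ 1.67600806e-01, -3.45548630e+01,  2.96120560e+01, -2.43416602e-03,
        6.25589935e-03, -7.56783318e-02]), 'tcp_pos': array([0.45512932, 0.04074274, 0.23133284]), 'orientation': array([7.43654714e-05, 9.44778145e-01, 3.27710617e-01, 4.50375058e-05]), 'wrist_force': array([-0.20495277, -0.65016065,  0.15526624]), 'ft_torque': array([-0.01901343,  0.08091462,  0.03718321]), 'grip_force': 0.0, 'finger_gap': 0.00019775903834202835} [ 0.04821123 -0.01683095  0.36533026]
```

Request:
jog_arm(
  increments=[
    [[0.024,-0.008,0.05,0,0,0,255],[0.024,-0.009,0.1,0,0,0,255],[0,0,0.1,0,0,0,255],[0,0,0.07,0,0,0,255],[0,0,0.03,0,0,0,255],[0,0,0.015,0,0,0,255],[0,0,0,0,0,0,255],[0,0,0,0,0,0,255]],
  ],
)

```text
clock: 3.7
tcp_pos: [0.4626, 0.0515, 0.1408]
orientation: [0.0, 0.944, 0.329, 0.001]
wrist_force: [-0.4, 0.5, 0.2]
finger_gap: 0.0001
grip_force: 0.0
```

Run:
```python
from workcell import env,cams
import cv2
print(env.get_state()['tcp_pos'])
o=[]
for c,(y,x) in(("top",(180,165)),("side",(125,175))):
    o.append(cv2.resize(cams.read_camera(c)['pixels'][y:y+110,x:x+130,::-1],None,fx=3,fy=3,interpolation=2))
cv2.imwrite('pics/pre.png',cv2.convertScaleAbs(cv2.hconcat(o),alpha=1.8))
```

```text
[0.46256845 0.05147363 0.14075089]
```

View pics/pre.png

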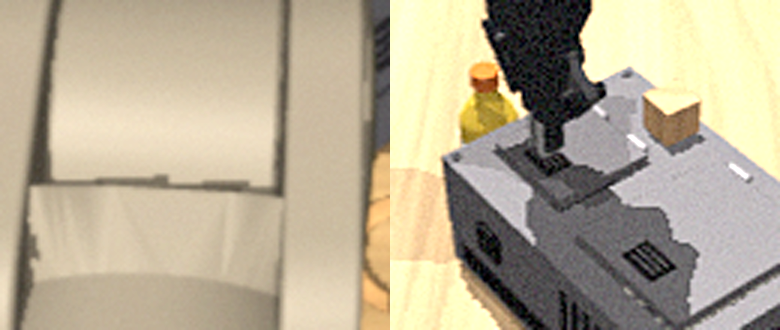

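The side view shows the fingertips just above the battery pad. They are clear of the block, the bottle and the filter hatch. Pressing to about 6.5 mm.

Request:
jog_arm(
  increments=[
    [[0,0,0.012,0,0,0,255],[0,0,0.012,0,0,0,255],[0,0,0.012,0,0,0,255],[0,0,0.01,0,0,0,255],[0,0,0.01,0,0,0,255],[0,0,0.005,0,0,0,255],[0,0,0,0,0,0,255],[0,0,0,0,0,0,255]],
  ],
)

```text
clock: 4.6
tcp_pos: [0.4617, 0.0514, 0.1247]
orientation: [0.0, 0.944, 0.329, -0.0]
wrist_force: [-1.9, -1.7, 4.6]
finger_gap: 0.0
grip_force: 2.3
```

Depth is about 7 mm at 4.6 N, which is spring force and not the stop. Drawing straight up.

Request:
jog_arm(
  increments=[
    [[0,0,-0.03,0,0,0,255],[0,0,-0.06,0,0,0,255],[0,0,-0.1,0,0,0,255],[0,0,-0.12,0,0,0,255],[0,0,-0.12,0,0,0,255],[0,0,-0.08,0,0,0,255],[0,0,-0.04,0,0,0,255],[0,0,0,0,0,0,255],[0,0,0,0,0,0,255],[0,0,0,0,0,0,255],[0,0,0,0,0,0,255],[0,0,0,0,0,0,255],[0,0,0,0,0,0,255],[0,0,0,0,0,0,255],[0,0,0,0,0,0,255],[0,0,0,0,0,0,255],[0,0,0,0,0,0,255],[0,0,0,0,0,0,255]],
  ],
)

```text
clock: 6.4
tcp_pos: [0.4619, 0.0515, 0.2623]
orientation: [0.0, 0.944, 0.329, 0.0]
wrist_force: [0.1, 0.5, -0.0]
finger_gap: -0.0003
grip_force: 0.0
```

Run:
```python
from workcell import cams
import cv2
cv2.imwrite('pics/post.png',cv2.convertScaleAbs(cv2.resize(cams.read_camera("side")['pixels'][105:265,160:340,::-1],None,fx=3,fy=3,interpolation=2),alpha=1.8))
```

```text
(no output)
```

View pics/post.png

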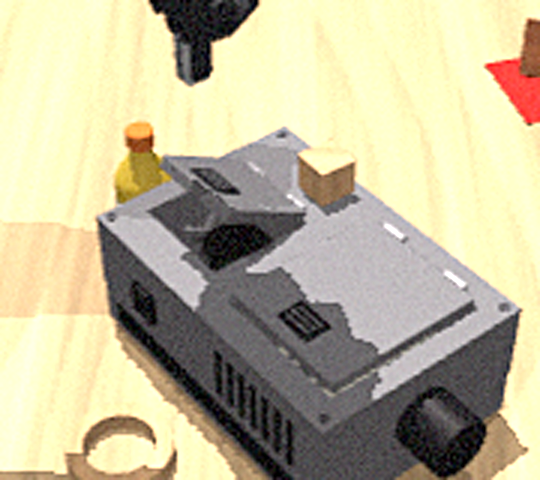

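The battery hatch stands popped open (crop pixels about (215,180)) with the fingers well clear. The filter hatch is shut, and the block, bottle and ring haven't moved. I'll wait another second, then hand in.

Request:
jog_arm(
  increments=[
    [[0,0,0,0,0,0,255],[0,0,0,0,0,0,255],[0,0,0,0,0,0,255],[0,0,0,0,0,0,255],[0,0,0,0,0,0,255],[0,0,0,0,0,0,255],[0,0,0,0,0,0,255],[0,0,0,0,0,0,255],[0,0,0,0,0,0,255],[0,0,0,0,0,0,255]],
  ],
)

```text
clock: 7.45
tcp_pos: [0.4619, 0.0516, 0.2623]
orientation: [0.0, 0.944, 0.329, 0.0]
wrist_force: [-0.4, -0.5, 0.0]
finger_gap: 0.0
grip_force: 0.0
```

```bash
python3 -c "
from workcell import ticket
print(ticket.hand_in())"
```

```text
the job is handed in; nothing more can be done
None
```

The battery hatch popped open after a single press, the camera showed it standing open with the filter hatch shut and the block, bottle and ring in place, and I handed the job in; no verdict was returned.

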